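Seat a porcelain plaque in the lining board

TASK

Using only the fingertips, push the pink porcelain plaque along the board into the far left corner until it sits square there, its far long edge flat against the brass fence and its left edge against the steel end stop, while the blue clamp block still stands well clear of it. Then push the clamp block along its slot until it touches the plaque, and take the hand away. Do not lift or tip the plaque, and leave the pot, jars, dish and brush where they are.

Things in the scene. Friction and masses are not known exactly. Their poses are not given: they have to be found in the camera images.
- board: Lining board, fixed: wooden base plate 210 mm (x) by 380 mm (y), 12 mm thick, lying on the bench. Origin: centre of its underside; x points away from the robot (turned up to 0.2 rad), y to the left. Brass fence along the far edge, dark steel end stop at the left end. With the plaque home in the corner, the plaque's origin is at x = 40, y = 110, z = 12 mm in this frame.
- fence (a point): Middle of the foot of the brass fence's inner (near) face, at x = 85, y = 0, z = 12 mm in the board's frame. The fence runs the board's whole length, 22 mm high above the base plate. Axes as the board's.
- end_stop (a point): Foot of the steel end stop's inner (right) face, at x = 30, y = 170, z = 12 mm in the board's frame. The stop is 22 mm high above the base plate and reaches from x = -30 mm to the fence. Axes as the board's.
- plaque: Loose white porcelain plaque with a gold-edged pink face, 90 mm (x) by 120 mm (y) by 14 mm thick, about 0.3 kg (0.2 to 0.45), lying flat on the board and turned up to 0.35 rad from it. Origin: centre of its underside. Its 120 mm side goes along the fence; it slides on the board with ordinary friction.
- clamp (a joint): Travel of the blue clamp block along the board's +y (to the left), m: 0 = fully open at the right, 0.19 = touching the plaque when that is home; it can travel to 0.23. No spring; it slides against about 2 N of friction and stays where it is left.
- clamp_face (a point): Middle of the clamp block's left face, the one that meets the plaque, 13 mm above the board's top, at x = +35 mm in the board's frame. The block is 60 mm (board x) by 30 mm (board y), reaching 30 mm to the right of this point, and 25 mm high above the board's top; push it on its right face.
- gold_pot: Bystander, not to be disturbed: small gold-coloured pot with a white cap, 36 mm diameter, 42 mm tall, standing on the near right part of the board. Origin: centre of its underside.
- amber_jar: Bystander, not to be disturbed: red-amber jar with black cap, 72 mm diameter, 70 mm tall, on the bench to the right. Origin: centre of its underside.
- green_jar: Bystander, not to be disturbed: grey-green jar with black cap, 60 mm diameter, 62 mm tall, on the bench. Origin: centre of its underside.
- violet_jar: Bystander, not to be disturbed: violet jar with black cap, 54 mm diameter, 58 mm tall, on the bench. Origin: centre of its underside.
- dish: Bystander, not to be disturbed: white porcelain dish, 110 mm diameter, 16 mm tall, on the bench to the left. Origin: centre of its underside.
- brush: Bystander, not to be disturbed: paint brush lying on the bench left of the board, 183 mm long, 10 mm thick; origin on its underside, its x along the handle towards the bristles

How it is judged:
By the outcome, as a careful person would: the job done as asked, in the order asked, and still so for the second after the job is handed in, with the robot touching nothing.
It also fails if it takes over 64 s, if anything falls off the work surface, if the arm or the gripper's body presses on something with over 40 N, if the wrist force passes 120 N, or if a joint passes its speed limit or range.

ROBOT

A 6-joint arm with a two-finger parallel gripper is mounted at the origin on the work surface. World frame = base frame: x ahead of the robot, y to its left, z up, the work surface at z = 0. Lengths are in m, angles in degrees, forces in N, time in s.
With the tool pointing down it reaches from about 0.4 to 0.825 m from the base axis. Payload 7 kg.
Tool frame: the origin (TCP) lies on the centre line of the jaws, within the pads' length; the fingertips stand 22 mm ahead of it and the grasp point (between the pads) lies 3 mm ahead of it; z points along the fingers, y is the line along which they close (so a half turn about z gives the same grasp; the last joint's range is limited). The gripper opens to 88 mm and grips with 3 to 60 N. Pads are 19 mm wide; open, the fingers measure 130 mm over their backs; the gripper's body (78 mm by 193 mm) begins 47 mm behind the grasp point.
Start: joints at [86.236, 20.546, 0.682, 0, -70.136, -16.507], TCP at [0.234, 0.633, 0.249] pointing down, gripper open.
Joint ranges: [-176.03, 176.03], [-82.01, 121.73], [-58.28, 71.71], [-173.87, 95.51], [-174.79, -0.11], [-173.66, 173.66]. Speed limits (degrees/s): [136.94, 136.94, 172.46, 180, 180, 180].

INTERFACE

Orientations are given as [roll, pitch, yaw] about the fixed x, y, z axes, in that order (R = Rz(yaw) Ry(pitch) Rx(roll)).
In Python, from plant import get_state, cams, r gives the robot as it stands.
- The arm moves only by the tool apply_moves, never from a script. Its argument "targets" is a list of rows, each an object with "dp": the shift along the world's x, y, z in m, a list of three; "yaw": the turn about the world's z in degrees. In form: [{"dp": [x, y, z], "yaw": yaw}, ...]. A call has 1 to 20 rows; each row is the pose to reach, as a shift and turn from the pose commanded when the call began; what a row does not reach only later rows make up. A row lasts 1/12 s, in which the tool goes at most 41.7 mm and 7.16 degrees, less where a joint would pass 70% of its speed; a pose out of reach is approached as far as the arm can. A call with a gripper value outside its range is refused whole. "grip" is the gripper command: -1 is fully open, 1 is shut, values between are in proportion, set as the call begins (left out, the last holds). The fingers move at their own pace and stop on an object; "squeeze" is the grip in N (left out, the last holds). Time passes only in rows, so rows that repeat a pose let the fingers close. It gives the time, the measured TCP pose, the force, the opening and the grip force at its end, in the units of the state.
- get_state(): the state, without advancing time (a new reading comes with each control period).
- cams.capture(name): name is "scene" or "top"; returns a dict with "image" (480x640x3 uint8, red, green, blue), "range_z" (480x640 float32, m along the optical axis (not along the pixel's ray), 0 where there is no reading), "fx", "fy", "cx", "cy" (pixels), "R" (3x3) and "t" (3): a world point X has camera coordinates R X + t. Camera axes: x right, y down, z forward; pixel columns grow to the right and rows downward; lengths in m; the calibration is good to about 2 mm. A picture is of the moment at which its call begins.
- r.close_job(): hands the job in; it is judged then, once.
The state is a dict: "time_s": time; "joints": joint angles; "qd": joint speeds; "joint_torque": joint torques, N m; "tcp_pos": TCP position; "eef_rot": TCP orientation; "contact_force": force on the tool from outside, world axes, zero at the start; "moment": the same for the moment, N m; "gripper_width": finger opening in m; "gripper_force": force on a finger pad.
Only numpy, scipy, OpenCV 4.12 (cv2) and the standard library are available. Lean on these libraries where they do the work, as an engineer would, in place of code of your own. Each camera call takes 0.05 s, during which the arm holds its last target. There are 200 camera calls.

## Working session

There is one attempt and no reset: what is moved stays moved. The work goes in short steps, Python scripts to look and compute and a tool call to move; the robot and the scene stay as the last step left them, time stands still between calls to the robot, and variables do not carry over. Pictures are saved under pics/ and viewed, at most 10 in all, crops included, and the job is handed in when it is done.

Besides the shell and the picture viewer there is one more tool, called after "Call:" by a JSON object that holds its "op" and its "data", one argument or row to a line. apply_moves: Moves the arm, as the interface text tells. Its arguments: {"type":"object","properties":{"targets":{"type":"array","items":{"type":"object","properties":{"dp":{"type":"array","items":{"type":"number"}},"yaw":{"type":"number"}}}},"grip":{"type":"number"},"squeeze":{"type":"number"}},"required":["targets"]}

```bash
mkdir -p pics; python3 - <<'E'
from plant import get_state,cams,r
import cv2,numpy as np
s=get_state();print(s)
for n in("scene","top"):
    c=cams.capture(n);cv2.imwrite(f"pics/{n}0.png",c["image"][:,:,::-1]);np.savez(f"{n}0.npz",**c)
    print(n,c["fx"],c["cx"],c["cy"],c["R"].round(3).tolist(),c["t"])
E
```

```text
{'time_s': 0.0, 'joints': array([ 8.62344583e+01,  2.05912883e+01,  6.32869077e-01, -2.02245443e-02,
       -7.01362912e+01, -1.65087928e+01]), 'qd': array([ 0.03497479,  0.07963375, -0.11937311, -0.05833926,  0.03612004,
       -0.01784894]), 'joint_torque': array([-2.83019544e-04, -5.82716095e+01,  2.93039292e+01,  6.99648678e+00,
        6.81288730e-03, -1.68359693e-04]), 'tcp_pos': array([0.233741  , 0.63274246, 0.24761712]), 'eef_rot': array([ 1.79903791e+02, -8.68725208e-03, -2.02812150e+01]), 'contact_force': array([0.27172902, 0.62166553, 0.63958362]), 'moment': array([0.03840258, 0.02015029, 0.03353541]), 'gripper_force': 0.0, 'gripper_width': 0.08764337183958444}
scene 514.5392974254333 312.61114529631783 239.81000132765124 [[-0.374, 0.927, -0.019], [0.659, 0.251, -0.709], [-0.652, -0.278, -0.705]] [ 0.20028949 -0.33100973  1.55278324]
top 580.9104517203554 314.3530995936385 247.29458940016335 [[-0.018, -1.0, -0.018], [-0.996, 0.019, -0.087], [0.088, 0.017, -0.996]] [0.03698759 0.54896295 1.25412709]
```

View pics/top0.png

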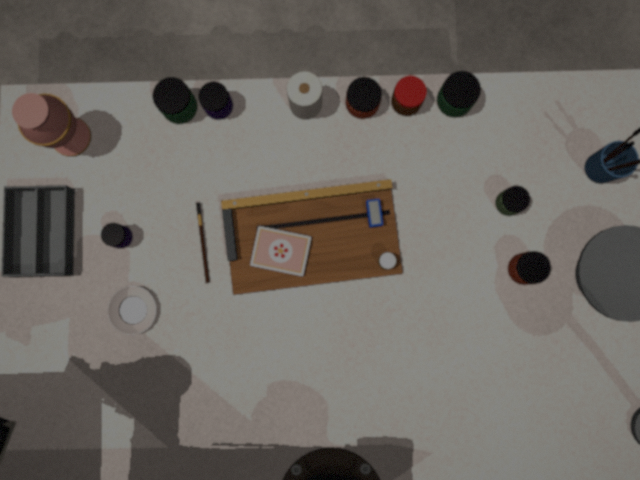

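View pics/scene0.png

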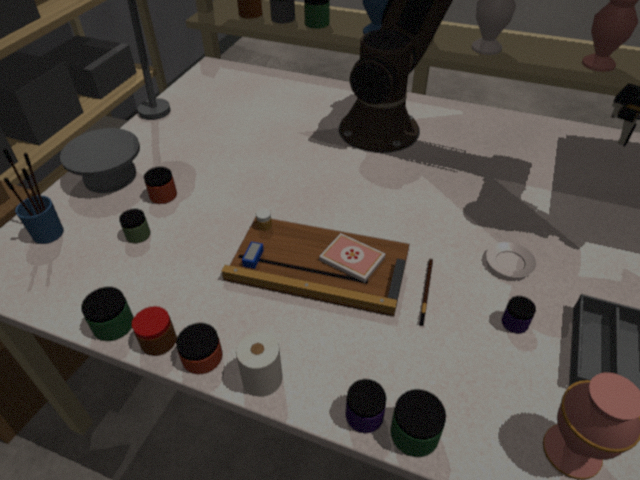

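The top view shows the board at columns 222–402, rows 180–293. The plaque is centred near (281,250), turned clockwise, the clamp is at (375,212) and the pot at (388,261). The end stop is at the left near (231,235), and the brush lies outside it at about (204,245).

```bash
cat > h.py <<'E'
import numpy as np,cv2
def cast(c,uv,z):
    uv=np.atleast_2d(np.asarray(uv,float)); R,t=np.array(c["R"]),np.array(c["t"])
    d=np.c_[(uv[:,0]-c["cx"])/c["fx"],(uv[:,1]-c["cy"])/c["fy"],np.ones(len(uv))]@R
    o=-R.T@t; return o+d*((z-o[2])/d[:,2])[:,None]
def quad(m):
    m=cv2.morphologyEx(m.astype(np.uint8),cv2.MORPH_OPEN,np.ones((2,2)))
    cs,_=cv2.findContours(m,cv2.RETR_EXTERNAL,cv2.CHAIN_APPROX_NONE)
    k=max(cs,key=cv2.contourArea); return k[:,0]
def rect(c,m,z):
    k=quad(m); P=cast(c,k,z)[:,:2]
    (x,y),(w,h),a=cv2.minAreaRect((P*1000).astype(np.float32))
    return np.array([x,y,w,h,a]).round(1),cv2.boundingRect(k)
def masks(im,roi):
    x0,y0,x1,y1=roi; b=np.zeros(im.shape[:2],bool); b[y0:y1,x0:x1]=1
    hsv=cv2.cvtColor(im,cv2.COLOR_RGB2HSV);H,S,V=[hsv[...,i].astype(int) for i in range(3)]
    return dict(gold=b&(H>14)&(H<30)&(S>110)&(V>90),wood=b&(H<20)&(S>90)&(V>35),
      blue=b&(H>100)&(H<130)&(S>70)&(V>35),plaque=b&(S<110)&(V>115))
E
python3 - <<'E'
from h import *
c=np.load("top0.npz");im=c["image"]
for u,v in[(281,240),(262,245),(300,190),(320,260),(375,205),(375,213),(231,235),(388,261),(300,330)]:
    print((u,v),cv2.cvtColor(im[v:v+1,u:u+1],cv2.COLOR_RGB2HSV)[0,0])
M=masks(im,(210,170,415,305))
for n,z in(("gold",.034),("wood",.012),("blue",.037)):print(n,rect(c,M[n],z))
Mp=masks(im,(245,224,314,280));print("plaque",rect(c,Mp["plaque"],.026))
# pot cap
Mq=masks(im,(376,250,400,271));print("pot",rect(c,Mq["plaque"],.042))
o=np.hstack([cv2.resize(im[165:310,205:415],None,fx=3,fy=3,interpolation=0)[:,:,::-1]])
cv2.imwrite("pics/a.png",o)
E
```

```text
(281, 240) [  6   9 137]
(262, 245) [  7  60 135]
(300, 190) [ 16  76 121]
(320, 260) [ 14 151  93]
(375, 205) [ 30  14 108]
(375, 213) [ 30  16 111]
(231, 235) [30  9 54]
(388, 261) [  0   0 138]
(300, 330) [ 26  15 137]
gold (array([664.3,  39.9,  18.5, 375.8,   6. ]), (223, 181, 170, 29))
wood (array([573.4,  31. , 211.7, 383.8,   6. ]), (222, 181, 181, 114))
blue (array([ 620.1, -108.2,   60.5,   33.5,    4.2]), (367, 200, 17, 28))
plaque (array([540.9, 100.1, 118. ,  88.2,  77.5]), (252, 228, 59, 49))
pot (array([ 514.6, -132.7,   31.9,   30.7,   43.6]), (381, 254, 16, 15))
```

View pics/a.png

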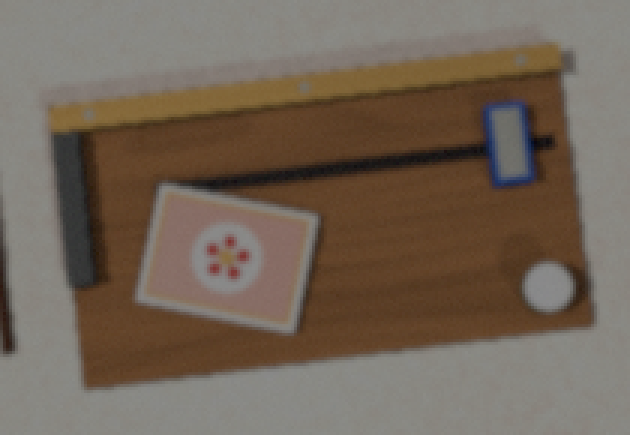

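Measured poses, with the board's yaw at 6°:
- **Board:** centre about (570.5, 30.3) mm.
- **Plaque:** centre (541, 100), yaw −12.5°.
- **Clamp:** slot at x' ≈ 35.
- **Pot:** board frame (−73, −156).

I'll go behind the near long edge with the fingers spread to 50 mm, push along an arc that squares the plaque, then push left, then far.

Call:
{"op": "apply_moves", "data": {
  "targets": [
    {"dp": [0.239,-0.518,-0.1],"yaw": 7.8},
    {"dp": [0.239,-0.518,-0.1],"yaw": 7.8},
    {"dp": [0.239,-0.518,-0.1],"yaw": 7.8},
    {"dp": [0.239,-0.518,-0.1],"yaw": 7.8},
    {"dp": [0.239,-0.518,-0.1],"yaw": 7.8},
    {"dp": [0.239,-0.518,-0.1],"yaw": 7.8},
    {"dp": [0.239,-0.518,-0.1],"yaw": 7.8},
    {"dp": [0.239,-0.518,-0.1],"yaw": 7.8},
    {"dp": [0.239,-0.518,-0.1],"yaw": 7.8},
    {"dp": [0.239,-0.518,-0.1],"yaw": 7.8},
    {"dp": [0.239,-0.518,-0.1],"yaw": 7.8},
    {"dp": [0.239,-0.518,-0.1],"yaw": 7.8},
    {"dp": [0.239,-0.518,-0.1],"yaw": 7.8},
    {"dp": [0.239,-0.518,-0.1],"yaw": 7.8},
    {"dp": [0.239,-0.518,-0.15],"yaw": 7.8},
    {"dp": [0.239,-0.518,-0.17],"yaw": 7.8},
    {"dp": [0.239,-0.518,-0.17],"yaw": 7.8},
    {"dp": [0.239,-0.518,-0.17],"yaw": 7.8}
  ],
  "grip": -0.136,
  "squeeze": 20
}}

```text
time_s: 1.6
tcp_pos: [0.4721, 0.1143, 0.0778]
eef_rot: [179.8, 0.1, -12.5]
contact_force: [1.4, 0.9, 0.1]
gripper_width: 0.0498
gripper_force: 0.0
```

```bash
python3 - <<'E'
from plant import get_state,cams
import cv2,numpy as np
s=get_state();print(s["tcp_pos"],s["eef_rot"],s["contact_force"],s["gripper_width"],s["joints"])
a=cams.capture("top")["image"][140:320,190:430];b=cams.capture("scene")["image"][160:340,200:440]
cv2.imwrite("pics/b.png",cv2.resize(np.vstack([a,b]),None,fx=1.6,fy=1.6)[:,:,::-1])
# push arc of TCP
d=np.radians;B=np.array([570.5,30.3]);c=lambda x,y:B+np.array([x*np.cos(d(6))-y*np.sin(d(6)),x*np.sin(d(6))+y*np.cos(d(6))])
p=np.array([540.9,100.1]);L=58/np.sin(d(18.5))*d(18.5)
for i in range(0,21):
    th=-12.5+18.5*i/20
    u=np.array([np.cos(d(th)),np.sin(d(th))])
    if i%2==0: print(i,round(th,1),(p-54.5*u).round(1))
    th2=th+18.5/40; p=p+L/20*np.array([np.cos(d(th2)),np.sin(d(th2))])
print(c(40,110),c(36,63))
E
```

```text
[0.47209599 0.11431273 0.07778115] [ 1.79818148e+02  1.43586525e-01 -1.24843699e+01] [1.355083   0.8870127  0.06663238] 0.04975707466923415 [ 3.68765105e+01  1.37435939e+01 -3.51631255e+01  1.43591716e-02
 -4.13247919e+01  4.06285449e+01]
0 -12.5 [487.7 111.9]
2 -10.7 [493.1 109. ]
4 -8.8 [498.6 106.3]
6 -7.0 [504.2 103.7]
8 -5.1 [509.9 101.3]
10 -3.2 [515.7  99.2]
12 -1.4 [521.5  97.2]
14 0.4 [527.4  95.3]
16 2.3 [533.3  93.7]
18 4.1 [539.3  92.3]
20 6.0 [545.4  91.1]
[598.78274486 143.87854702] [599.71749505  96.71790409]
```

View pics/b.png

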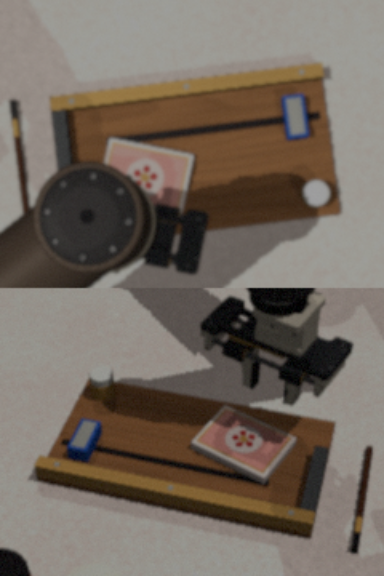

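The scene view shows the fingers hovering just behind the plaque's near long edge (plaque at about (243,440) in the lower crop), with nothing disturbed. Next I'll descend and approach.

Call:
{"op": "apply_moves", "data": {
  "targets": [
    {"dp": [0,0,-0.015]},
    {"dp": [0,0,-0.03]},
    {"dp": [0,0,-0.038]},
    {"dp": [0,0,-0.038]},
    {"dp": [0.004,-0.001,-0.038]},
    {"dp": [0.008,-0.002,-0.038]},
    {"dp": [0.012,-0.0026,-0.038]},
    {"dp": [0.012,-0.0026,-0.038]}
  ]
}}

```text
$.targets[0]: bad value
```

Call:
{"op": "apply_moves", "data": {
  "targets": [
    {"dp": [0.0027,-0.0005,0],"yaw": 0},
    {"dp": [0.0055,-0.002,0],"yaw": 0.9},
    {"dp": [0.008,-0.0034,0],"yaw": 1.8},
    {"dp": [0.0108,-0.0048,0],"yaw": 2.8},
    {"dp": [0.0136,-0.0061,0],"yaw": 3.7},
    {"dp": [0.0164,-0.0074,0],"yaw": 4.6},
    {"dp": [0.0192,-0.0087,0],"yaw": 5.5},
    {"dp": [0.022,-0.0099,0],"yaw": 6.5},
    {"dp": [0.0249,-0.0111,0],"yaw": 7.4},
    {"dp": [0.0278,-0.0122,0],"yaw": 8.3},
    {"dp": [0.0307,-0.0132,0],"yaw": 9.3},
    {"dp": [0.0336,-0.0142,0],"yaw": 10.2},
    {"dp": [0.0365,-0.0152,0],"yaw": 11.1},
    {"dp": [0.0394,-0.0161,0],"yaw": 12},
    {"dp": [0.0424,-0.0171,0],"yaw": 12.9},
    {"dp": [0.0453,-0.0179,0],"yaw": 13.9},
    {"dp": [0.0483,-0.0187,0],"yaw": 14.8},
    {"dp": [0.0513,-0.0194,0],"yaw": 15.7},
    {"dp": [0.0543,-0.0201,0],"yaw": 16.6},
    {"dp": [0.0573,-0.0207,0],"yaw": 17.6}
  ]
}}

```text
time_s: 3.37
tcp_pos: [0.5305, 0.0944, 0.0785]
eef_rot: [180.0, 0.0, 5.2]
contact_force: [0.3, -0.1, -0.9]
gripper_width: 0.0498
gripper_force: 0.0
```

Call:
{"op": "apply_moves", "data": {
  "targets": [
    {"dp": [0.003,-0.0006,0],"yaw": 0.9},
    {"dp": [0.003,-0.0006,0],"yaw": 0.9},
    {"dp": [0.003,-0.0006,0],"yaw": 0.9}
  ]
}}

```text
time_s: 3.62
tcp_pos: [0.5332, 0.0938, 0.0785]
eef_rot: [180.0, 0.0, 6.0]
contact_force: [0.3, 0.3, -0.4]
gripper_width: 0.0497
gripper_force: 0.0
```

The first call was refused because its rows had no yaw, so those pushes ran in the air, about 30 mm above the plaque, and touched nothing. I'll go back and redo them one at a time.

Call:
{"op": "apply_moves", "data": {
  "targets": [
    {"dp": [-0.03,0.0107,0],"yaw": -7},
    {"dp": [-0.0603,0.0213,0],"yaw": -14},
    {"dp": [-0.0603,0.0213,0],"yaw": -18.5},
    {"dp": [-0.0603,0.0213,-0.015],"yaw": -18.5},
    {"dp": [-0.0603,0.0213,-0.03],"yaw": -18.5},
    {"dp": [-0.0603,0.0213,-0.038],"yaw": -18.5},
    {"dp": [-0.0603,0.0213,-0.038],"yaw": -18.5},
    {"dp": [-0.0563,0.0203,-0.038],"yaw": -18.5},
    {"dp": [-0.0523,0.0193,-0.038],"yaw": -18.5},
    {"dp": [-0.0483,0.0187,-0.038],"yaw": -18.5},
    {"dp": [-0.0483,0.0187,-0.038],"yaw": -18.5}
  ]
}}

```text
time_s: 4.53
tcp_pos: [0.4863, 0.1128, 0.0412]
eef_rot: [-179.9, -0.1, -12.5]
contact_force: [0.4, 0.1, 0.2]
gripper_width: 0.0498
gripper_force: 0.0
```

Call:
{"op": "apply_moves", "data": {
  "targets": [
    {"dp": [0.0027,-0.0005,0],"yaw": 0},
    {"dp": [0.0055,-0.002,0],"yaw": 0.9},
    {"dp": [0.008,-0.0034,0],"yaw": 1.8},
    {"dp": [0.0108,-0.0048,0],"yaw": 2.8},
    {"dp": [0.0136,-0.0061,0],"yaw": 3.7},
    {"dp": [0.0164,-0.0074,0],"yaw": 4.6},
    {"dp": [0.0192,-0.0087,0],"yaw": 5.5},
    {"dp": [0.022,-0.0099,0],"yaw": 6.5},
    {"dp": [0.0249,-0.0111,0],"yaw": 7.4},
    {"dp": [0.0278,-0.0122,0],"yaw": 8.3},
    {"dp": [0.0307,-0.0132,0],"yaw": 9.3},
    {"dp": [0.0336,-0.0142,0],"yaw": 10.2},
    {"dp": [0.0365,-0.0152,0],"yaw": 11.1},
    {"dp": [0.0394,-0.0161,0],"yaw": 12},
    {"dp": [0.0424,-0.0171,0],"yaw": 12.9},
    {"dp": [0.0453,-0.0179,0],"yaw": 13.9},
    {"dp": [0.0483,-0.0187,0],"yaw": 14.8},
    {"dp": [0.0513,-0.0194,0],"yaw": 15.7},
    {"dp": [0.0543,-0.0201,0],"yaw": 16.6},
    {"dp": [0.0573,-0.0207,0],"yaw": 17.6}
  ]
}}

```text
time_s: 6.2
tcp_pos: [0.5409, 0.091, 0.0403]
eef_rot: [179.9, 0.2, 5.2]
contact_force: [-5.7, -0.4, 4.0]
gripper_width: 0.0497
gripper_force: 2.8
```

Call:
{"op": "apply_moves", "data": {
  "targets": [
    {"dp": [0.003,-0.0006,0],"yaw": 0.9},
    {"dp": [0.003,-0.0006,0],"yaw": 0.9},
    {"dp": [-0.015,-0.003,0],"yaw": 0.9},
    {"dp": [-0.017,-0.003,0.04],"yaw": 0.9},
    {"dp": [-0.017,-0.003,0.08],"yaw": 0.9},
    {"dp": [0,-0.04,0.08],"yaw": -6},
    {"dp": [0.03,-0.06,0.08],"yaw": -13},
    {"dp": [0.066,-0.083,0.08],"yaw": -20},
    {"dp": [0.066,-0.083,0.08],"yaw": -27},
    {"dp": [0.066,-0.083,0.08],"yaw": -34},
    {"dp": [0.066,-0.083,0.08],"yaw": -41},
    {"dp": [0.066,-0.083,0.08],"yaw": -48},
    {"dp": [0.066,-0.083,0.08],"yaw": -55},
    {"dp": [0.066,-0.083,0.08],"yaw": -62},
    {"dp": [0.066,-0.083,0.08],"yaw": -69},
    {"dp": [0.066,-0.083,0.08],"yaw": -76},
    {"dp": [0.066,-0.083,0.08],"yaw": -83},
    {"dp": [0.066,-0.083,0.08],"yaw": -89.1},
    {"dp": [0.066,-0.083,0.08],"yaw": -89.1}
  ],
  "grip": 0.318
}}

```text
time_s: 7.78
tcp_pos: [0.6088, 0.009, 0.1207]
eef_rot: [-179.9, 0.0, -84.2]
contact_force: [-0.8, -0.3, 0.1]
gripper_width: 0.0296
gripper_force: 0.0
```

```bash
cat > look.py <<'E'
import sys
from plant import get_state,cams
from h import *
s=get_state();print(s["tcp_pos"].round(4),s["eef_rot"].round(1),s["contact_force"].round(1))
a=cams.capture("top");b=cams.capture("scene")
np.savez("t.npz",**a);np.savez("s.npz",**b)
cv2.imwrite(sys.argv[1],cv2.resize(np.vstack([a["image"][150:310,190:430],b["image"][190:330,200:440]]),None,fx=1.9,fy=1.9)[:,:,::-1])
E
python3 look.py pics/c.png
```

```text
[0.6088 0.009  0.1207] [-179.9    0.   -84.2] [-0.8 -0.3  0.1]
```

View pics/c.png

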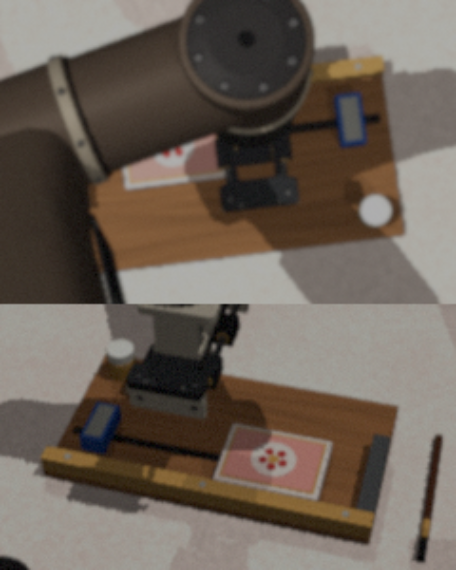

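The plaque now lies square and just short of the fence, at about (272,460) in the lower view, and the other objects are untouched. I'll measure it in the scene view.

```bash
cat > meas.py <<'E'
from h import *
d=np.radians(6);B=np.array([570.5,30.3]);Rb=np.array([[np.cos(d),-np.sin(d)],[np.sin(d),np.cos(d)]])
def plq(c,roi):
    m=masks(c["image"],roi)["plaque"]
    q,bb=rect(c,m,.026);print("plaque",q,bb,"board xy",((q[:2]-B)@Rb).round(1))
def gold(c,roi):
    k=quad(masks(c["image"],roi)["gold"]);P=cast(c,k,.034)[:,:2]*1000
    (x,y),(w,h),a=cv2.minAreaRect(P.astype(np.float32));print("gold",[round(v,1) for v in(x,y,w,h,a)])
E
python3 - <<'E'
from meas import *
s0=np.load("scene0.npz");s=np.load("s.npz")
plq(s0,(310,228,390,285));plq(s,(300,245,382,292));gold(s0,(215,255,405,315));gold(s,(215,255,405,315))
t0=np.load("top0.npz");plq(t0,(245,224,314,280))
E
```

```text
plaque [544.5 101.7 118.9  89.   77.1] (322, 235, 64, 44) board xy [-18.4  73.7]
plaque [600.4 101.7  92.5 118.5   6.3] (314, 258, 62, 35) board xy [37.2 67.9]
gold [667.5, 42.6, 22.6, 377.2, 6.1]
gold [661.1, 107.4, 23.3, 246.8, 6.0]
plaque [540.9 100.1 118.   88.2  77.5] (252, 228, 59, 49) board xy [-22.1  72.5]
```

Call:
{"op": "apply_moves", "data": {
  "targets": [
    {"dp": [0,0,-0.03],"yaw": 0},
    {"dp": [0,0,-0.06],"yaw": 0},
    {"dp": [0,0,-0.08],"yaw": 0},
    {"dp": [-0.0008,0.008,-0.08],"yaw": 0},
    {"dp": [-0.0013,0.012,-0.08],"yaw": 0},
    {"dp": [-0.0017,0.016,-0.08],"yaw": 0},
    {"dp": [-0.0021,0.02,-0.08],"yaw": 0},
    {"dp": [-0.0025,0.024,-0.08],"yaw": 0},
    {"dp": [-0.0029,0.028,-0.08],"yaw": 0},
    {"dp": [-0.0034,0.032,-0.08],"yaw": 0},
    {"dp": [-0.0038,0.036,-0.08],"yaw": 0},
    {"dp": [-0.0042,0.04,-0.08],"yaw": 0},
    {"dp": [-0.0046,0.044,-0.08],"yaw": 0},
    {"dp": [-0.005,0.048,-0.08],"yaw": 0},
    {"dp": [-0.0055,0.052,-0.08],"yaw": 0},
    {"dp": [-0.0059,0.056,-0.08],"yaw": 0},
    {"dp": [-0.0061,0.058,-0.08],"yaw": 0},
    {"dp": [-0.0063,0.06,-0.08],"yaw": 0},
    {"dp": [-0.0063,0.06,-0.08],"yaw": 0}
  ]
}}

```text
time_s: 9.47
tcp_pos: [0.6023, 0.0691, 0.0413]
eef_rot: [-179.9, 0.0, -83.9]
contact_force: [1.5, -4.3, 2.2]
gripper_width: 0.03
gripper_force: 1.6
```

Call:
{"op": "apply_moves", "data": {
  "targets": [
    {"dp": [-0.0001,0.001,0],"yaw": 0},
    {"dp": [-0.0002,0.002,0],"yaw": 0},
    {"dp": [-0.0003,0.003,0],"yaw": 0},
    {"dp": [-0.0003,0.003,0],"yaw": 0}
  ]
}}

```text
time_s: 9.8
tcp_pos: [0.6018, 0.0718, 0.041]
eef_rot: [-180.0, -0.0, -84.0]
contact_force: [0.8, -4.8, 3.2]
gripper_width: 0.0295
gripper_force: 2.4
```

Call:
{"op": "apply_moves", "data": {
  "targets": [
    {"dp": [-0.0001,0.001,0],"yaw": 0},
    {"dp": [-0.0002,0.002,0],"yaw": 0},
    {"dp": [-0.0002,0.002,0],"yaw": 0}
  ]
}}

```text
time_s: 10.05
tcp_pos: [0.6016, 0.0733, 0.0409]
eef_rot: [-180.0, -0.0, -84.0]
contact_force: [1.2, -7.5, 5.0]
gripper_width: 0.0301
gripper_force: 3.6
```

Call:
{"op": "apply_moves", "data": {
  "targets": [
    {"dp": [-0.0001,0.001,0],"yaw": 0},
    {"dp": [-0.0001,0.001,0],"yaw": 0}
  ]
}}

```text
time_s: 10.22
tcp_pos: [0.6016, 0.0734, 0.0409]
eef_rot: [180.0, -0.1, -84.0]
contact_force: [2.1, -11.7, 4.5]
gripper_width: 0.0297
gripper_force: 6.0
```

Call:
{"op": "apply_moves", "data": {
  "targets": [
    {"dp": [-0.0001,0.001,0],"yaw": 0},
    {"dp": [-0.0001,0.001,0],"yaw": 0}
  ]
}}

```text
time_s: 10.38
tcp_pos: [0.6015, 0.0736, 0.041]
eef_rot: [180.0, -0.1, -84.0]
contact_force: [5.0, -16.1, 4.5]
gripper_width: 0.03
gripper_force: 8.3
```

It seated against the stop: the force jumped while the hand stayed still. Now I'll go back to the near long edge, yaw 6°, opposite the plaque's centre.

Call:
{"op": "apply_moves", "data": {
  "targets": [
    {"dp": [0.0005,-0.005,0],"yaw": 0},
    {"dp": [0.0015,-0.014,0],"yaw": 0},
    {"dp": [0.0015,-0.014,0.04],"yaw": 0},
    {"dp": [0.0015,-0.014,0.08],"yaw": 0},
    {"dp": [-0.02,-0.01,0.08],"yaw": 7},
    {"dp": [-0.05,0.02,0.08],"yaw": 14},
    {"dp": [-0.082,0.04,0.08],"yaw": 21},
    {"dp": [-0.082,0.06,0.08],"yaw": 28},
    {"dp": [-0.082,0.06,0.08],"yaw": 35},
    {"dp": [-0.082,0.06,0.08],"yaw": 42},
    {"dp": [-0.082,0.06,0.08],"yaw": 49},
    {"dp": [-0.082,0.06,0.08],"yaw": 56},
    {"dp": [-0.082,0.06,0.08],"yaw": 63},
    {"dp": [-0.082,0.06,0.08],"yaw": 70},
    {"dp": [-0.082,0.06,0.08],"yaw": 77},
    {"dp": [-0.082,0.06,0.08],"yaw": 84},
    {"dp": [-0.082,0.06,0.06],"yaw": 90},
    {"dp": [-0.082,0.06,0.03],"yaw": 90},
    {"dp": [-0.082,0.06,0],"yaw": 90},
    {"dp": [-0.082,0.06,0],"yaw": 90}
  ],
  "grip": -0.136
}}

```text
time_s: 12.05
tcp_pos: [0.5162, 0.1344, 0.0359]
eef_rot: [179.9, 0.4, 6.0]
contact_force: [0.1, -0.6, 0.1]
gripper_width: 0.0497
gripper_force: 0.0
```

Call:
{"op": "apply_moves", "data": {
  "targets": [
    {"dp": [0.004,0.0004,0],"yaw": 0},
    {"dp": [0.008,0.0008,0],"yaw": 0},
    {"dp": [0.012,0.0013,0],"yaw": 0},
    {"dp": [0.015,0.0016,0],"yaw": 0},
    {"dp": [0.017,0.0018,0],"yaw": 0},
    {"dp": [0.019,0.002,0],"yaw": 0},
    {"dp": [0.021,0.0022,0],"yaw": 0},
    {"dp": [0.021,0.0022,0],"yaw": 0}
  ]
}}

```text
time_s: 12.72
tcp_pos: [0.54, 0.1379, 0.0407]
eef_rot: [180.0, 0.0, 6.0]
contact_force: [-1.9, -0.4, 1.5]
gripper_width: 0.0496
gripper_force: 0.8
```

Call:
{"op": "apply_moves", "data": {
  "targets": [
    {"dp": [0.001,0.0001,0],"yaw": 0},
    {"dp": [0.002,0.0002,0],"yaw": 0},
    {"dp": [0.003,0.0003,0],"yaw": 0},
    {"dp": [0.003,0.0003,0],"yaw": 0}
  ]
}}

```text
time_s: 13.05
tcp_pos: [0.5424, 0.1379, 0.0404]
eef_rot: [180.0, 0.1, 6.0]
contact_force: [-5.3, -0.4, 4.2]
gripper_width: 0.0499
gripper_force: 2.5
```

Call:
{"op": "apply_moves", "data": {
  "targets": [
    {"dp": [0.001,0.0001,0],"yaw": 0},
    {"dp": [0.001,0.0001,0],"yaw": 0}
  ]
}}

```text
time_s: 13.22
tcp_pos: [0.5436, 0.1381, 0.0404]
eef_rot: [180.0, 0.1, 6.0]
contact_force: [-3.8, -0.9, 2.8]
gripper_width: 0.0498
gripper_force: 2.3
```

Call:
{"op": "apply_moves", "data": {
  "targets": [
    {"dp": [0.001,0.0001,0],"yaw": 0},
    {"dp": [0.001,0.0001,0],"yaw": 0}
  ]
}}

```text
time_s: 13.38
tcp_pos: [0.5448, 0.1383, 0.0404]
eef_rot: [180.0, 0.0, 6.0]
contact_force: [-4.0, -1.2, 1.9]
gripper_width: 0.0497
gripper_force: 2.0
```

Call:
{"op": "apply_moves", "data": {
  "targets": [
    {"dp": [0.001,0.0001,0],"yaw": 0},
    {"dp": [0.001,0.0001,0],"yaw": 0}
  ]
}}

```text
time_s: 13.55
tcp_pos: [0.5462, 0.1386, 0.0405]
eef_rot: [180.0, 0.0, 6.0]
contact_force: [-2.5, -1.3, 0.7]
gripper_width: 0.0501
gripper_force: 1.4
```

Call:
{"op": "apply_moves", "data": {
  "targets": [
    {"dp": [0.001,0.0001,0],"yaw": 0},
    {"dp": [0.002,0.0002,0],"yaw": 0},
    {"dp": [0.002,0.0002,0],"yaw": 0}
  ]
}}

```text
time_s: 13.8
tcp_pos: [0.5479, 0.1388, 0.0404]
eef_rot: [180.0, 0.0, 6.0]
contact_force: [-5.2, -0.6, 2.2]
gripper_width: 0.0496
gripper_force: 2.5
```

Call:
{"op": "apply_moves", "data": {
  "targets": [
    {"dp": [0.001,0.0001,0],"yaw": 0},
    {"dp": [0.001,0.0001,0],"yaw": 0}
  ]
}}

```text
time_s: 13.97
tcp_pos: [0.548, 0.1388, 0.0403]
eef_rot: [180.0, 0.1, 6.0]
contact_force: [-8.9, 0.3, 5.7]
gripper_width: 0.0499
gripper_force: 4.4
```

Call:
{"op": "apply_moves", "data": {
  "targets": [
    {"dp": [0.001,0.0001,0],"yaw": 0},
    {"dp": [0.001,0.0001,0],"yaw": 0}
  ]
}}

```text
time_s: 14.13
tcp_pos: [0.5481, 0.1387, 0.0403]
eef_rot: [180.0, 0.2, 6.0]
contact_force: [-12.6, 2.5, 9.1]
gripper_width: 0.0495
gripper_force: 6.3
```

Seated at the fence: the force is rising and the hand isn't moving. I'll move to the right edge to look and to re-check contact with the stop.

Call:
{"op": "apply_moves", "data": {
  "targets": [
    {"dp": [-0.008,-0.0008,0],"yaw": 0},
    {"dp": [-0.018,-0.0018,0],"yaw": 0},
    {"dp": [-0.018,-0.0018,0.04],"yaw": 0},
    {"dp": [-0.018,-0.0018,0.08],"yaw": 0},
    {"dp": [0,-0.03,0.08],"yaw": -7},
    {"dp": [0.025,-0.06,0.08],"yaw": -14},
    {"dp": [0.053,-0.08,0.08],"yaw": -21},
    {"dp": [0.053,-0.08,0.08],"yaw": -28},
    {"dp": [0.053,-0.08,0.08],"yaw": -35},
    {"dp": [0.053,-0.08,0.08],"yaw": -42},
    {"dp": [0.053,-0.08,0.08],"yaw": -49},
    {"dp": [0.053,-0.08,0.08],"yaw": -56},
    {"dp": [0.053,-0.08,0.08],"yaw": -63},
    {"dp": [0.053,-0.08,0.08],"yaw": -70},
    {"dp": [0.053,-0.08,0.08],"yaw": -77},
    {"dp": [0.053,-0.08,0.08],"yaw": -84},
    {"dp": [0.053,-0.08,0.08],"yaw": -90},
    {"dp": [0.053,-0.08,0.08],"yaw": -90}
  ],
  "grip": 0.318
}}

```text
time_s: 15.63
tcp_pos: [0.6034, 0.0593, 0.1208]
eef_rot: [-179.9, 0.0, -84.2]
contact_force: [0.1, 0.0, -0.1]
gripper_width: 0.03
gripper_force: 0.0
```

```bash
python3 look.py pics/d.png; python3 - <<'E'
from meas import *
s=np.load("s.npz");plq(s,(320,245,400,297))
cv2.imwrite("pics/e.png",cv2.resize(s["image"][235:315,310:420],None,fx=6,fy=6,interpolation=cv2.INTER_CUBIC)[:,:,::-1])
E
```

```text
[0.6034 0.0593 0.1208] [-179.9    0.   -84.2] [ 0.1  0.  -0.1]
plaque [597.6 144.7  81.  117.5   8. ] (334, 264, 60, 33) board xy [ 38.9 110.9]
```

View pics/e.png

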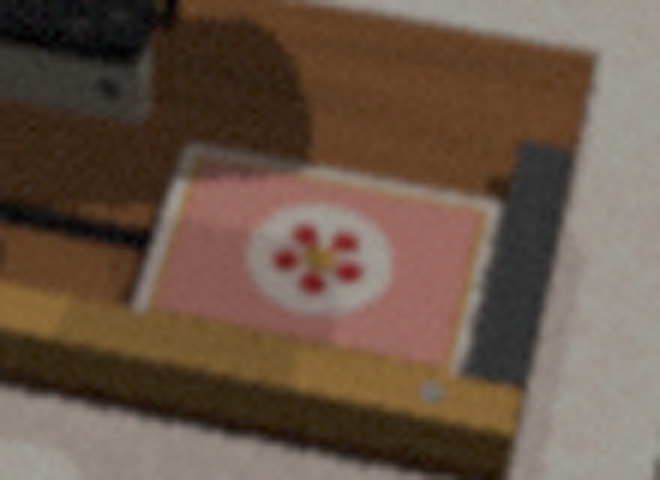

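The plaque sits in the corner, with its far edge at the fence and its left edge at the stop (around (480,300)). One more gentle leftward nudge will confirm the contact.

Call:
{"op": "apply_moves", "data": {
  "targets": [
    {"dp": [0,0,-0.03],"yaw": 0},
    {"dp": [0,0,-0.06],"yaw": 0},
    {"dp": [0,0,-0.08],"yaw": 0},
    {"dp": [0,0,-0.08],"yaw": 0},
    {"dp": [-0.0004,0.004,-0.08],"yaw": 0},
    {"dp": [-0.0008,0.008,-0.08],"yaw": 0},
    {"dp": [-0.0012,0.011,-0.08],"yaw": 0},
    {"dp": [-0.0014,0.013,-0.08],"yaw": 0},
    {"dp": [-0.0015,0.0145,-0.08],"yaw": 0},
    {"dp": [-0.0015,0.0145,-0.08],"yaw": 0}
  ]
}}

```text
time_s: 16.57
tcp_pos: [0.6026, 0.0734, 0.0421]
eef_rot: [-179.9, -0.0, -83.9]
contact_force: [1.5, -4.9, 2.8]
gripper_width: 0.0299
gripper_force: 2.1
```

Call:
{"op": "apply_moves", "data": {
  "targets": [
    {"dp": [-0.0001,0.001,0],"yaw": 0},
    {"dp": [-0.0001,0.001,0],"yaw": 0}
  ]
}}

```text
time_s: 16.73
tcp_pos: [0.6026, 0.0736, 0.0421]
eef_rot: [-179.9, -0.1, -83.9]
contact_force: [2.7, -8.3, 3.4]
gripper_width: 0.0292
gripper_force: 4.2
```

Call:
{"op": "apply_moves", "data": {
  "targets": [
    {"dp": [-0.0001,0.001,0],"yaw": 0},
    {"dp": [-0.0001,0.001,0],"yaw": 0}
  ]
}}

```text
time_s: 16.9
tcp_pos: [0.6025, 0.0738, 0.0421]
eef_rot: [-179.9, -0.1, -83.9]
contact_force: [4.5, -12.2, 2.1]
gripper_width: 0.0297
gripper_force: 6.5
```

Confirmed home: the hand stopped at the same place with the force rising. Now on to the right side of the clamp block.

Call:
{"op": "apply_moves", "data": {
  "targets": [
    {"dp": [0.0005,-0.005,0],"yaw": 0},
    {"dp": [0.0015,-0.014,0],"yaw": 0},
    {"dp": [0.0015,-0.014,0.04],"yaw": 0},
    {"dp": [0.0015,-0.014,0.08],"yaw": 0},
    {"dp": [0.006,-0.05,0.08],"yaw": 0},
    {"dp": [0.01,-0.09,0.08],"yaw": 0},
    {"dp": [0.014,-0.13,0.08],"yaw": 0},
    {"dp": [0.018,-0.17,0.08],"yaw": 0},
    {"dp": [0.022,-0.21,0.08],"yaw": 0},
    {"dp": [0.023,-0.226,0.08],"yaw": 0},
    {"dp": [0.023,-0.226,0.08],"yaw": 0}
  ],
  "grip": 0.8
}}

```text
time_s: 17.82
tcp_pos: [0.6242, -0.1543, 0.1206]
eef_rot: [-180.0, 0.0, -84.2]
contact_force: [0.2, 0.3, -0.8]
gripper_width: 0.0091
gripper_force: 0.0
```

```bash
python3 look.py pics/f.png; python3 - <<'E'
from meas import *
s=np.load("s.npz");plq(s,(320,245,400,297))
t=np.load("t.npz");plq(t,(228,205,310,265))
k=rect(t,masks(t["image"],(355,190,400,240))["blue"],.037);print(k,(k[0][:2]-B)@Rb)
E
```

```text
[ 0.6242 -0.1543  0.1206] [-180.     0.   -84.2] [ 0.2  0.3 -0.8]
plaque [597.3 144.5  84.5 117.8   7.1] (333, 259, 61, 39) board xy [ 38.6 110.8]
plaque [597.1 162.6  95.7  79.7   6.5] (233, 206, 38, 44) board xy [ 40.3 128.8]
(array([ 613.4, -107.3,   34.8,   46.3,   88.8]), (367, 206, 17, 22)) [  28.28187277 -141.33048388]
```

View pics/f.png

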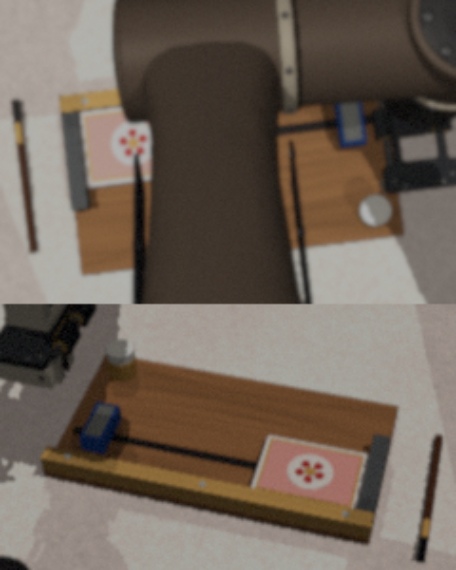

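The plaque is square in the corner, seen in both views. The clamp block is still at the right, about (350,123) in the top crop, with the hand just beyond it, and the pot is undisturbed. Next I'll descend and push the block.

Call:
{"op": "apply_moves", "data": {
  "targets": [
    {"dp": [0,0,-0.03],"yaw": 0},
    {"dp": [0,0,-0.06],"yaw": 0},
    {"dp": [0,0,-0.08],"yaw": 0},
    {"dp": [0,0,-0.08],"yaw": 0},
    {"dp": [-0.0006,0.006,-0.08],"yaw": 0},
    {"dp": [-0.001,0.01,-0.08],"yaw": 0},
    {"dp": [-0.0015,0.014,-0.08],"yaw": 0},
    {"dp": [-0.0019,0.018,-0.08],"yaw": 0},
    {"dp": [-0.0023,0.022,-0.08],"yaw": 0},
    {"dp": [-0.0029,0.028,-0.08],"yaw": 0},
    {"dp": [-0.0036,0.034,-0.08],"yaw": 0},
    {"dp": [-0.0042,0.04,-0.08],"yaw": 0}
  ]
}}

```text
time_s: 18.92
tcp_pos: [0.6206, -0.1099, 0.0411]
eef_rot: [-179.9, -0.0, -84.0]
contact_force: [1.2, -1.1, 1.8]
gripper_width: 0.0088
gripper_force: 1.1
```

Call:
{"op": "apply_moves", "data": {
  "targets": [
    {"dp": [-0.0007,0.007,0],"yaw": 0},
    {"dp": [-0.0015,0.014,0],"yaw": 0},
    {"dp": [-0.0022,0.021,0],"yaw": 0},
    {"dp": [-0.003,0.0285,0],"yaw": 0},
    {"dp": [-0.0038,0.036,0],"yaw": 0},
    {"dp": [-0.0046,0.044,0],"yaw": 0},
    {"dp": [-0.0055,0.052,0],"yaw": 0},
    {"dp": [-0.0063,0.06,0],"yaw": 0},
    {"dp": [-0.0071,0.068,0],"yaw": 0},
    {"dp": [-0.008,0.076,0],"yaw": 0},
    {"dp": [-0.0088,0.084,0],"yaw": 0},
    {"dp": [-0.0097,0.092,0],"yaw": 0},
    {"dp": [-0.0105,0.1,0],"yaw": 0},
    {"dp": [-0.0113,0.108,0],"yaw": 0},
    {"dp": [-0.0122,0.116,0],"yaw": 0},
    {"dp": [-0.0129,0.123,0],"yaw": 0},
    {"dp": [-0.0135,0.129,0],"yaw": 0},
    {"dp": [-0.014,0.134,0],"yaw": 0},
    {"dp": [-0.0144,0.137,0],"yaw": 0},
    {"dp": [-0.0147,0.14,0],"yaw": 0}
  ]
}}

```text
time_s: 20.58
tcp_pos: [0.6054, 0.0299, 0.0405]
eef_rot: [180.0, -0.0, -84.0]
contact_force: [1.2, -1.8, 0.8]
gripper_width: 0.0089
gripper_force: 1.1
```

Call:
{"op": "apply_moves", "data": {
  "targets": [
    {"dp": [-0.0002,0.002,0],"yaw": 0},
    {"dp": [-0.0004,0.004,0],"yaw": 0},
    {"dp": [-0.0006,0.006,0],"yaw": 0},
    {"dp": [-0.0008,0.008,0],"yaw": 0},
    {"dp": [-0.0009,0.009,0],"yaw": 0},
    {"dp": [-0.001,0.01,0],"yaw": 0},
    {"dp": [-0.001,0.01,0],"yaw": 0}
  ]
}}

```text
time_s: 21.17
tcp_pos: [0.6044, 0.0397, 0.0405]
eef_rot: [180.0, 0.0, -84.0]
contact_force: [0.5, -0.2, 1.1]
gripper_width: 0.0088
gripper_force: 0.4
```

Call:
{"op": "apply_moves", "data": {
  "targets": [
    {"dp": [-0.0001,0.001,0],"yaw": 0},
    {"dp": [-0.0002,0.002,0],"yaw": 0},
    {"dp": [-0.0002,0.002,0],"yaw": 0}
  ]
}}

```text
time_s: 21.42
tcp_pos: [0.6042, 0.0416, 0.0405]
eef_rot: [180.0, -0.0, -84.0]
contact_force: [-0.1, -1.1, 0.6]
gripper_width: 0.009
gripper_force: 0.6
```

Call:
{"op": "apply_moves", "data": {
  "targets": [
    {"dp": [-0.0001,0.001,0],"yaw": 0},
    {"dp": [-0.0002,0.002,0],"yaw": 0},
    {"dp": [-0.0002,0.002,0],"yaw": 0}
  ]
}}

```text
time_s: 21.67
tcp_pos: [0.604, 0.0432, 0.0405]
eef_rot: [180.0, -0.0, -84.0]
contact_force: [0.3, -4.6, 0.6]
gripper_width: 0.0087
gripper_force: 2.2
```

Call:
{"op": "apply_moves", "data": {
  "targets": [
    {"dp": [-0.0001,0.001,0],"yaw": 0},
    {"dp": [-0.0001,0.001,0],"yaw": 0}
  ]
}}

```text
time_s: 21.83
tcp_pos: [0.604, 0.0433, 0.0405]
eef_rot: [180.0, -0.1, -84.0]
contact_force: [3.1, -9.9, 0.9]
gripper_width: 0.009
gripper_force: 4.9
```

Call:
{"op": "apply_moves", "data": {
  "targets": [
    {"dp": [-0.0001,0.001,0],"yaw": 0},
    {"dp": [-0.0001,0.001,0],"yaw": 0}
  ]
}}

```text
time_s: 22.0
tcp_pos: [0.604, 0.0434, 0.0405]
eef_rot: [179.9, -0.1, -84.0]
contact_force: [4.8, -15.2, 0.0]
gripper_width: 0.0092
gripper_force: 7.5
```

Touching. The hand stopped at y ≈ 43.4 mm, where contact was expected. Back off, lift and withdraw to the right and near side.

Call:
{"op": "apply_moves", "data": {
  "targets": [
    {"dp": [0.0004,-0.004,0],"yaw": 0},
    {"dp": [0.0015,-0.014,0],"yaw": 0},
    {"dp": [0.0025,-0.024,0],"yaw": 0},
    {"dp": [0.0025,-0.024,0.035],"yaw": 0},
    {"dp": [0.0025,-0.024,0.075],"yaw": 0},
    {"dp": [0.0025,-0.05,0.11],"yaw": 0},
    {"dp": [0,-0.09,0.13],"yaw": 0},
    {"dp": [-0.01,-0.13,0.15],"yaw": 0},
    {"dp": [-0.02,-0.17,0.16],"yaw": 0},
    {"dp": [-0.03,-0.21,0.17],"yaw": 0},
    {"dp": [-0.04,-0.25,0.17],"yaw": 0},
    {"dp": [-0.05,-0.29,0.17],"yaw": 0},
    {"dp": [-0.06,-0.33,0.17],"yaw": 0},
    {"dp": [-0.07,-0.37,0.17],"yaw": 0},
    {"dp": [-0.07,-0.37,0.17],"yaw": 0},
    {"dp": [-0.07,-0.37,0.17],"yaw": 0}
  ]
}}

```text
time_s: 23.33
tcp_pos: [0.5325, -0.3276, 0.2102]
eef_rot: [180.0, 0.0, -84.2]
contact_force: [-0.1, 1.1, -0.4]
gripper_width: 0.0088
gripper_force: 0.0
```

```bash
python3 look.py pics/g.png; python3 - <<'E'
from meas import *
s=np.load("s.npz");t=np.load("t.npz");plq(t,(230,200,310,265));plq(s,(320,245,400,297))
o=np.vstack([cv2.resize(t["image"][170:300,210:410],(600,390)),cv2.resize(s["image"][235:305,300:420],(600,350))[:200]])
o=np.vstack([cv2.resize(t["image"][170:270,210:410],(600,300),interpolation=2),cv2.resize(s["image"][242:302,300:420],(600,300),interpolation=2)])
cv2.imwrite("pics/g2.png",o[:,:,::-1])
E
```

```text
[ 0.5325 -0.3276  0.2102] [180.    0.  -84.2] [-0.1  1.1 -0.4]
plaque [600.4 130.1  95.3 144.9   6. ] (233, 202, 68, 48) board xy [40.2 96.1]
plaque [598.9 144.3  83.2 115.9   6.3] (333, 260, 61, 36) board xy [ 40.2 110.4]
```

View pics/g2.png

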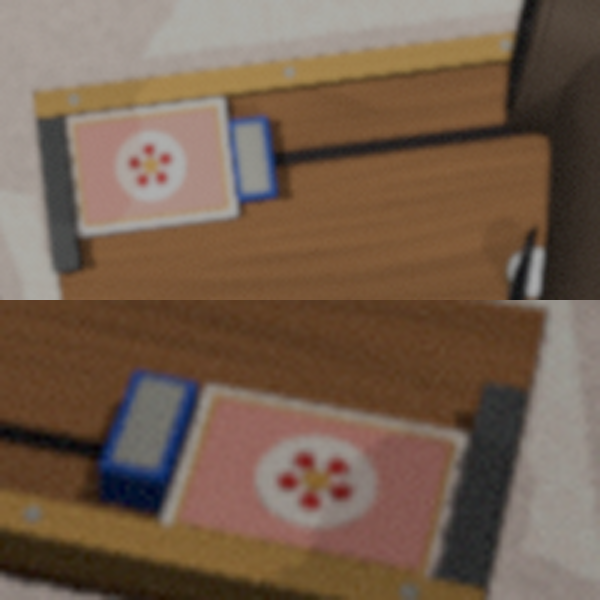

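The plaque is flush with the fence and the stop, at about (150,165) in the top crop. The clamp block touches its right edge at about (235,160), and the hand is clear. Handing in.

```bash
python3 -c "
from plant import r
print(r.close_job())"
```

```text
the job is handed in; nothing more can be done
None
```

The plaque sits square in the far left corner against the fence and end stop, the clamp block was then pushed up until it touched the plaque, the hand is clear, and the job was handed in at about 23 s with no verdict returned.

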